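# Click the drill battery into its charger

## Robot

A 6-joint arm with a two-finger parallel gripper is mounted at the origin on the work surface. World frame = base frame: x ahead of the robot, y to its left, z up, the work surface at z = 0. Lengths are in m, angles in rad, forces in N, time in s.
With the tool pointing down it reaches from about 0.35 to 0.85 m from the base axis. Payload 8.1 kg.
Tool frame: the origin (TCP) lies at the very end of the fingers, on their centre line; the grasp point (between the pads) lies 19 mm behind it (grip_depth is the distance from the TCP to the grasp point, in m); z points along the fingers, y is the direction in which the jaws open and shut (so a half turn about z gives the same grasp; the last joint's range is limited). The gripper opens to 85 mm and grips with 20 to 120 N. Pads are 22 mm wide; open, the fingers measure 114 mm over their backs; the gripper's body (76 mm by 85 mm) begins 54 mm behind the grasp point. The pads swing forward as they close: fully open they stand 13 mm farther back than shut.
Start: joints at [1.202, 0.13, 1.488, -0, 1.523, -0.085], TCP at [0.168, 0.576, 0.231] pointing down, gripper open.
Joint ranges: [-2.96, 2.96], [-0.89, 2.26], [0.02, 2.5], [-1.34, 4.48], [0, 2.73], [-2.66, 2.66]. Speed limits (rad/s): [2.39, 2.39, 2.79, 3.14, 3.14, 3.14].

## Interface

Orientations are given as a unit quaternion [w, x, y, z].
In Python, from cell import * gives the robot as it stands.
- The arm moves only by the shell command python3 -m handwheel 'ROWS'. ROWS is text: rows parted by semicolons, each of 7 numbers parted by spaces: the turn, a rotation vector about the tool's x, y, z in degrees, then the shift along the tool's x, y, z in mm, then the opening, from 0 (shut) to 1 (fully open). A call has exactly 5 rows; each row is the pose to reach, as a shift and turn from the pose commanded when the call began, along the tool's axes at that moment; what a row does not reach only later rows make up. A row lasts 1/10 s, in which the tool goes at most 50 mm and 8.59 degrees, less where a joint would pass 70% of its speed; a pose out of reach is approached as far as the arm can. A call with a gripper value outside its range is refused whole. The fingers move at their own pace and stop on an object; the grip force is fixed at half the most. Time passes only in rows, so rows that repeat a pose let the fingers close, or fill a call up. It gives the time, the measured TCP pose, the force and the opening at its end, in the units of the state.
- observe(): the state, without advancing time (a new reading comes with each control period).
- snapshot(name): name is "scene" or "top" or "wrist"; returns a dict with "frame" (384x512x3 uint8, red, green, blue), "intrinsics" (3x3 intrinsics, pixels), "extrinsics" (4x4, takes a point from world to camera coordinates). Camera axes: x right, y up, looking along -z (the intrinsics and any distortion apply to the point x, -y, -z); pixel columns grow to the right and rows downward; lengths in m; the calibration is good to about 2 mm. A picture is of the moment at which its call begins. There is no depth.
- finish_job(): hands the job in, once; it reports no verdict.
The state is a dict: "time_s": time; "joints": joint angles; "joint_vel": joint speeds; "joint_efforts": joint torques, N m; "tool_pos": TCP position; "eef_rot": TCP orientation; "wrist_force": force on the tool from outside, world axes, zero at the start; "wrist_torque": the same for the moment, N m; "gripper_width": opening from 0.0 (shut) to 1.0 (fully open).
Only numpy, scipy, OpenCV 4.12 (cv2) and the standard library are available. Lean on these libraries where they do the work, as an engineer would, in place of code of your own. Each camera call takes 0.05 s, during which the arm holds its last target. There are 200 camera calls.

## Task

Put the tall narrow drill battery on charge: lift it off the bench, lower it stem first into the charger's pocket and push it down past the sprung ball until it clicks and stays held, fully home and upright. Do not drop it or ram it, press gently (a push of about 20 N is plenty, even at the stop), then let go; leave the other things on the bench where they are.

Things in the scene. Friction and masses are not known exactly. Their poses are not given: they have to be found in the camera images.
- battery_center (a point): half-way up the tall narrow drill battery that stands upright on its stem on the bench; 128 tall, about 180 g, z up. Lower 88: black stem, 46 (x) by 32 (y). Upper 40: grey cap, 50 (x) by 40 (y), to be gripped across its y width; the cap's middle is 44 above this point. The same turned half round, so it may go in either way
- battery_foot (a point): centre of the battery's underside (foot), 64 below its centre, same axes. The foot's two narrow edges (+x, -x) have 6 mm 45-degree bevels; each narrow side has a V groove for the ball, 16 high at its mouth, centred 34 above the foot
- charger: grey charger fixed to the bench, 140 (x) by 96 (y) by 90 high; origin at the centre of its underside, z up. In the middle of its top is the upright pocket, 48.4 (x) by 34.4 (y): 1.2 of play on each side of the stem, whose x goes along the charger's x.
- pocket_mouth (a point): centre of the pocket's mouth in the charger's top face, 90 above its underside; flared at 45 degrees over the top 6. A rigid stop inside (contact_block_c0), not to be pressed with over 35 N, ends the foot's way. It is set for different packs, 8 to 32 above the underside, not measured and hard to see: feel for it. The cap stays 6 to 30 above the top
- catch_ball (a joint): sprung polished ball in the pocket's +x wall, 34 above the stop (set with it), sticking out 6: metres pressed in. 0: pocket empty, or ball in the battery's groove; 0.0025 to 0.005: stem sliding past. Resistance begins with the foot about 39 above the stop, takes 5 to 12 N to pass, drops at the click just before the foot meets the stop; the battery's weight does not pass it
- screwdriver: screwdriver, lying; a bystander, to be left alone (origin at its underside)
- wide_pack: wide, low block-shaped power-tool pack, 78 x 70 x 56, that belongs to another tool (does not fit); a bystander, to be left alone (origin at its underside)
- screw_jar: clear screw jar, 60 across, 75 tall; a bystander, to be left alone (origin at its underside)
- offcut: wooden offcut 120 x 55 x 32; a bystander, to be left alone (origin at its underside)
- glue: glue bottle, 52 across, 130 tall; a bystander, to be left alone (origin at its underside)
- bit_tin: flat steel bit tin 30 x 75 x 18, lying behind the charger; a bystander, to be left alone (origin at its underside)
- tape_roll: roll of paper tape lying flat, 64 across, 19 high, near the battery; a bystander, to be left alone (origin at its underside)

How it is judged:
By the outcome, as a careful person would: the job done as asked, in the order asked, and still so for the second after the job is handed in, with the robot touching nothing.
It also fails if it takes over 64 s, if anything falls off the work surface, if the arm or the gripper's body presses on something with over 40 N, if the wrist force passes 120 N, or if a joint passes its speed limit or range.

## Working session

There is one attempt and no reset: what is moved stays moved. The work goes in short steps, Python scripts to look and compute and a shell command to move; the robot and the scene stay as the last step left them, time stands still between calls to the robot, and variables do not carry over. Pictures are saved under pics/ and viewed, about 8 in all and at most 12, crops included, and the job is handed in when it is done.

```bash
ls; mkdir -p pics
python3 - <<'E'
from cell import *
import cv2,json,numpy as np
s=observe();print({k:np.round(v,3).tolist() for k,v in s.items()})
ims=[]
for n in ("scene","top"):
    d=snapshot(n);cv2.imwrite(f"pics/{n}0.png",d["frame"][:,:,::-1]);np.savez(f"{n}0.npz",**d)
    print(n,np.round(d["intrinsics"],1).tolist(),np.round(d["extrinsics"],3).tolist())
E
```

```text
pics
{'time_s': 0.0, 'joints': [1.202, 0.131, 1.489, 0.0, 1.523, -0.085], 'joint_vel': [-0.001, -0.002, -0.001, -0.0, 0.001, -0.0], 'joint_efforts': [0.001, -56.936, -50.057, -0.0, 0.014, -0.0], 'tool_pos': [0.168, 0.575, 0.23], 'eef_rot': [-0.0, 0.141, 0.99, -0.001], 'wrist_force': [-0.586, -0.527, -0.433], 'wrist_torque': [0.026, 0.028, -0.036], 'gripper_width': 0.998}
scene [[429.4, 0.0, 261.0], [0.0, 429.4, 187.4], [0.0, 0.0, 1.0]] [[0.688, 0.726, -0.006, -0.385], [-0.52, 0.498, 0.694, 0.252], [0.506, -0.474, 0.72, -1.592], [0.0, 0.0, 0.0, 1.0]]
top [[368.7, 0.0, 248.6], [0.0, 368.7, 191.9], [0.0, 0.0, 1.0]] [[-0.011, -1.0, 0.02, -0.002], [0.987, -0.008, 0.161, -0.57], [-0.161, 0.022, 0.987, -0.984], [0.0, 0.0, 0.0, 1.0]]
```

View pics/scene0.png

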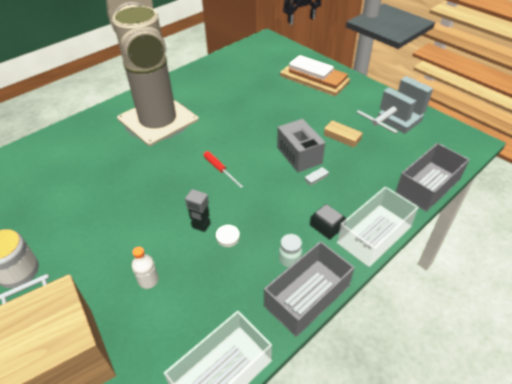

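View pics/top0.png

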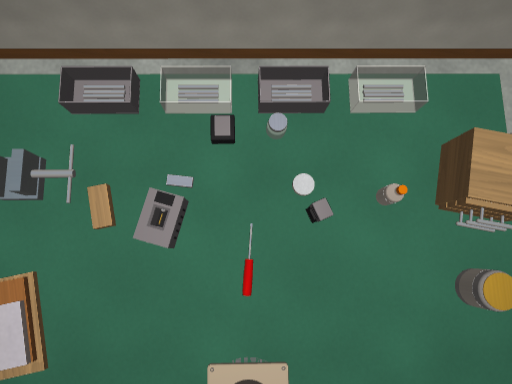

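The scene shows the battery at about (198,210) with the tape roll beside it and the charger at (300,145). In the top view the battery cap is at (321,209) and the charger top at (160,217), with its pocket near (158,216). Next I'll enlarge both and cast rays.

```bash
cat > h.py <<'E'
import numpy as np,cv2
def load(n):
    d=np.load(n);return d["frame"],d["intrinsics"],d["extrinsics"]
def ray(K,E,uv):
    p=np.linalg.inv(K)@np.array([uv[0],uv[1],1.]);d=np.array([p[0],-p[1],-1.])
    R=E[:3,:3];return -R.T@E[:3,3],R.T@d
def onz(K,E,uv,z):
    o,d=ray(K,E,uv);return o+d*(z-o[2])/d[2]
def proj(K,E,P):
    c=E[:3,:3]@np.asarray(P)+E[:3,3];p=K@np.array([c[0],-c[1],-c[2]]);return p[:2]/p[2]
E
python3 - <<'E'
from h import *
f,K,E=load("top0.npz")
a=f[180:240,290:350];b=f[180:255,125:200]
r=np.hstack([cv2.resize(x,(400,400),interpolation=cv2.INTER_CUBIC) for x in (a,b)])
cv2.imwrite("pics/crop1.png",r[:,:,::-1])
for n,uv,z in (("cap",(321,209),.128),("mouth",(159,217),.09),("tape",(304,184),.019)):print(n,onz(K,E,uv,z).round(3))
f,K,E=load("scene0.npz")
for n,uv,z in (("cap",(198,195),.128),("mouth",(308,139),.09)):print(n,onz(K,E,uv,z).round(3))
E
```

```text
cap [ 0.511 -0.19   0.128]
mouth [0.498 0.231 0.09 ]
tape [ 0.596 -0.168  0.019]
cap [ 0.515 -0.188  0.128]
mouth [0.532 0.233 0.09 ]
```

View pics/crop1.png

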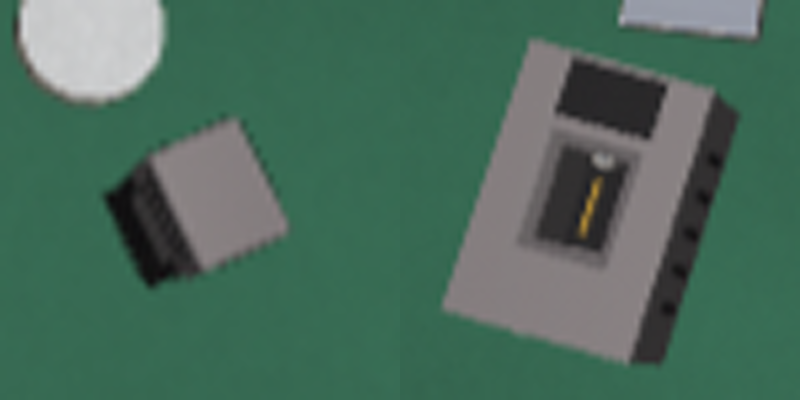

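The crop shows the cap's four corners, with its long side running to the lower right. The charger top is tilted, and the ball shows at the upper (far) end of the pocket, crop (602,160).

Run:
```python
from h import *
f,K,E=load("top0.npz")
def q(pts,x0,y0,s,z,ox=0):
    return np.array([onz(K,E,((u-ox+.5)/s+x0-.5,(v+.5)/s+y0-.5),z) for u,v in pts])
B=q([(150,157),(237,118),(288,230),(203,272)],290,180,400/60,.128)
C=q([(530,38),(715,92),(630,362),(443,308)],125,180,400/75,.09,400)
F=q([(555,130),(640,155),(605,268),(518,243)],125,180,400/75,.09,400)
ang=lambda v:np.degrees(np.arctan2(v[1],v[0]))
for n,P in (("bat",B),("chg",C),("flare",F)):
    x=(P[0]+P[1]-P[2]-P[3])/2 if n!="bat" else (P[0]+P[1]-P[2]-P[3])/2
    y=(P[0]+P[3]-P[1]-P[2])/2
    print(n,P.mean(0).round(4),"x len,ang",np.linalg.norm(x).round(4),ang(x).round(1),"y",np.linalg.norm(y).round(4),ang(y).round(1))
from cell import observe
from scipy.spatial.transform import Rotation as R
w,a,b,c=observe()["eef_rot"];print(R.from_quat([a,b,c,w]).as_matrix().round(3))
```

```text
bat [ 0.5115 -0.1942  0.128 ] x len,ang 0.0476 22.4 y 0.0372 114.4
chg [0.4981 0.2323 0.09  ] x len,ang 0.1387 -16.1 y 0.0962 73.3
flare [0.498  0.2325 0.09  ] x len,ang 0.058 -16.1 y 0.0445 73.3
[[-0.96   0.28  -0.001]
 [ 0.28   0.96  -0.002]
 [ 0.    -0.002 -1.   ]]
```

```bash
python3 -m handwheel '0 0 0 -20 -24 0 1; 0 0 0 -52 -62 0 1; 0 0 0 -84 -100 0 1; 0 0 0 -116 -138 0 1; 0 0 0 -148 -176 0 1'
python3 -m handwheel '0 0 0 -32 -38 0 1; 0 0 0 -64 -76 0 1; 0 0 0 -96 -114 0 1; 0 0 0 -128 -152 0 1; 0 0 0 -160 -190 0 1'
python3 -m handwheel '0 0 0 -32 -38 0 1; 0 0 0 -64 -76 0 1; 0 0 0 -96 -114 0 1; 0 0 0 -128 -152 0 1; 0 0 0 -160 -190 0 1'
python3 -m handwheel '0 0 -8 -25 -29 0 1; 0 0 -16 -47 -54 0 1; 0 0 -24 -62 -72 0 1; 0 0 -32 -72 -82 0 1; 0 0 -39 -77 -87 0 1'
python3 -m handwheel '0 0 0 0 0 0 1; 0 0 0 0 0 0 1; 0 0 0 0 0 0 1; 0 0 0 0 0 0 1; 0 0 0 0 0 0 1'
python3 - <<'E'
from cell import *
import numpy as np,cv2
from scipy.spatial.transform import Rotation as R
d=snapshot("wrist");np.savez("w1.npz",**d)
cv2.imwrite("pics/w1.png",d["frame"][:,:,::-1])
w,a,b,c=observe()["eef_rot"];print(R.from_quat([a,b,c,w]).as_matrix().round(3))
E
```

```text
time_s: 0.6
tool_pos: [0.2609, 0.3637, 0.2307]
eef_rot: [-0.0, 0.141, 0.99, -0.0]
wrist_force: [1.6, 0.1, 0.8]
gripper_width: 0.999
time_s: 1.1
tool_pos: [0.3613, 0.1365, 0.2311]
eef_rot: [0.0, 0.141, 0.99, 0.0]
wrist_force: [1.6, -0.2, -0.3]
gripper_width: 0.999
time_s: 1.6
tool_pos: [0.4618, -0.091, 0.231]
eef_rot: [-0.0, 0.142, 0.99, 0.0]
wrist_force: [1.9, 0.1, 0.6]
gripper_width: 0.995
time_s: 2.1
tool_pos: [0.5111, -0.1952, 0.2305]
eef_rot: [-0.001, -0.199, 0.98, 0.0]
wrist_force: [0.0, 0.5, -0.4]
gripper_width: 0.997
time_s: 2.6
tool_pos: [0.5111, -0.1935, 0.2314]
eef_rot: [0.0, -0.197, 0.98, -0.0]
wrist_force: [-0.4, -0.5, -0.3]
gripper_width: 1.0
[[-0.922 -0.386  0.   ]
 [-0.386  0.922 -0.   ]
 [-0.    -0.    -1.   ]]
```

View pics/w1.png

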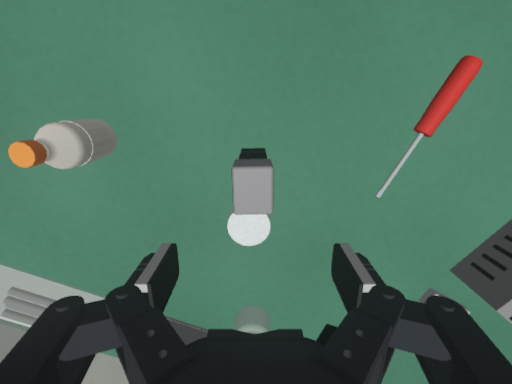

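The wrist view shows the cap between the open fingers' planes: its top face is about (233..273, 168..213), square to the jaws.

Run:
```python
from h import *
f,K,E=load("w1.npz")
hsv=cv2.cvtColor(f,cv2.COLOR_RGB2HSV)
m=((hsv[...,1]<40)&(hsv[...,2]>110)&(hsv[...,2]<170)).astype(np.uint8)
m[:150]=0;m[220:]=0;m[:,:220]=0;m[:,290:]=0
c=max(cv2.findContours(m,0,2)[0],key=cv2.contourArea);r=cv2.minAreaRect(c);print(r)
P=np.array([onz(K,E,p,.128) for p in cv2.boxPoints(r)]);print(P.round(4),P.mean(0).round(4))
for i in (0,1):
    v=P[i+1]-P[i];print(np.linalg.norm(v).round(4),np.degrees(np.arctan2(v[1],v[0])).round(1))
print(proj(K,E,[.5112,-.1935,.128]))
```

```text
((251.87939453125, 191.42996215820312), (42.7291259765625, 52.89678955078125), 3.5763344764709473)
[[ 0.5461 -0.2071  0.128 ]
 [ 0.4947 -0.2235  0.128 ]
 [ 0.4817 -0.1856  0.128 ]
 [ 0.5323 -0.1667  0.128 ]] [ 0.5137 -0.1957  0.128 ]
0.0539 -162.3
0.04 109.0
[254.97829888 190.86871763]
```

```bash
python3 -m handwheel '0 0 0 0 -2 20 1; 0 0 0 0 -2 45 1; 0 0 0 0 -2 70 1; 0 0 0 0 -2 90 1; 0 0 0 0 -2 105 1'
python3 -m handwheel '0 0 0 0 0 10 1; 0 0 0 0 0 20 1; 0 0 0 0 0 27 1; 0 0 0 0 0 31 1; 0 0 0 0 0 31 1'
python3 -m handwheel '0 0 0 0 0 0 0.7; 0 0 0 0 0 0 0.6; 0 0 0 0 0 0 0.5; 0 0 0 0 0 0 0.4; 0 0 0 0 0 0 0.3'
python3 -m handwheel '0 0 0 0 0 0 0.2; 0 0 0 0 0 0 0.1; 0 0 0 0 0 0 0; 0 0 0 0 0 0 0; 0 0 0 0 0 0 0'
```

```text
time_s: 3.15
tool_pos: [0.5113, -0.1953, 0.1247]
eef_rot: [-0.001, -0.197, 0.98, 0.0]
wrist_force: [0.4, 0.5, -0.5]
gripper_width: 1.003
time_s: 3.65
tool_pos: [0.5118, -0.1957, 0.095]
eef_rot: [-0.0, -0.197, 0.98, 0.0]
wrist_force: [-0.0, -0.3, -0.2]
gripper_width: 1.003
time_s: 4.15
tool_pos: [0.5124, -0.1959, 0.096]
eef_rot: [0.001, -0.197, 0.98, -0.0]
wrist_force: [0.4, 0.1, 4.5]
gripper_width: 0.46
time_s: 4.65
tool_pos: [0.5124, -0.1959, 0.096]
eef_rot: [0.001, -0.197, 0.98, -0.0]
wrist_force: [-0.0, 0.2, 5.1]
gripper_width: 0.455
```

```bash
python3 -m handwheel '0 0 0 0 0 -3 0; 0 0 0 0 0 -10 0; 0 0 0 0 0 -20 0; 0 0 0 0 0 -32 0; 0 0 0 0 0 -45 0'
python3 -m handwheel '0 0 0 0 0 -20 0; 0 0 0 0 0 -45 0; 0 0 0 0 0 -75 0; 0 0 0 0 0 -105 0; 0 0 0 0 0 -125 0'
python3 - <<'E'
from h import *
f,K,E=load("w1.npz")
T=np.eye(4);T[:3,:3]=[[-.922,-.386,0],[-.386,.922,0],[0,0,-1]];T[:3,3]=[.5111,-.1935,.2314]
A=E@T   # tool->cam
print("cam in tool",(-A[:3,:3].T@A[:3,3]).round(3)); print("look",(-A[2,:3]).round(3))
np.save("A.npy",A)
for n,p in (("foot",[0,0,.096]),("foot+x",[.023,0,.096]),("foot-x",[-.023,0,.096])):print(n,proj(K,A,p).round(0))
for dx in (-.08,-.04,0,.04,.08):print(dx,proj(K,A,[dx,0,.18]).round(0))
E
```

```text
time_s: 5.15
tool_pos: [0.5119, -0.1957, 0.1414]
eef_rot: [0.0, -0.197, 0.98, -0.0]
wrist_force: [1.1, -0.2, -1.5]
gripper_width: 0.458
time_s: 5.65
tool_pos: [0.5126, -0.1961, 0.2694]
eef_rot: [0.002, -0.197, 0.98, -0.001]
wrist_force: [0.8, 0.1, -1.0]
gripper_width: 0.458
cam in tool [ 0.081 -0.    -0.142]
look [-0.316 -0.001  0.949]
foot [255. 193.]
foot+x [255. 169.]
foot-x [255. 216.]
-0.08 [255. 230.]
-0.04 [255. 202.]
0 [255. 172.]
0.04 [255. 139.]
0.08 [255. 104.]
```

```bash
python3 -m handwheel '0 0 2 -5 9 0 0; 0 0 4 -15 26 0 0; 0 0 7 -30 52 0 0; 0 0 10 -47 81 0 0; 0 0 13 -64 110 0 0'
python3 -m handwheel '0 0 3 2 30 0 0; 0 0 6 4 62 0 0; 0 0 9 6 94 0 0; 0 0 12 8 126 0 0; 0 0 13 9 145 0 0'
python3 - <<'E'
from h import *
from cell import observe
from scipy.spatial.transform import Rotation as R
s=observe();w,a,b,c=s["eef_rot"];M=R.from_quat([a,b,c,w]);p=np.array(s["tool_pos"])
print(p,M.as_matrix().round(3),(M.inv().apply(np.array([.565,.213,.27])-p)*1000).round(1))
E
```

```text
time_s: 6.15
tool_pos: [0.5285, -0.0686, 0.2666]
eef_rot: [0.001, -0.083, 0.997, -0.0]
wrist_force: [0.4, -1.1, -1.8]
gripper_width: 0.464
time_s: 6.65
tool_pos: [0.4945, 0.0739, 0.2667]
eef_rot: [0.001, 0.029, 1.0, 0.0]
wrist_force: [-0.2, -0.6, -1.8]
gripper_width: 0.458
[0.49447798 0.07391204 0.26668889] [[-0.998  0.058  0.001]
 [ 0.058  0.998  0.001]
 [-0.001  0.001 -1.   ]] [-62.4 142.9  -3.1]
```

```bash
python3 -m handwheel '0 0 3 -11 25 0 0; 0 0 6 -27 60 0 0; 0 0 9 -42 97 -2 0; 0 0 12 -55 126 -3 0; 0 0 13 -62 143 -3 0'
python3 -m handwheel '0 0 0 0 0 0 0; 0 0 0 0 0 0 0; 0 0 0 0 0 0 0; 0 0 0 0 0 0 0; 0 0 0 0 0 0 0'
python3 - <<'E'
from cell import *
import numpy as np,cv2
d=snapshot("wrist");np.savez("w2.npz",**d)
f=d["frame"][:300,120:400]
cv2.imwrite("pics/w2.png",cv2.resize(f,None,fx=2,fy=2,interpolation=cv2.INTER_CUBIC)[:,:,::-1])
E
```

```text
time_s: 7.15
tool_pos: [0.5658, 0.2135, 0.2695]
eef_rot: [0.001, 0.142, 0.99, 0.001]
wrist_force: [-0.2, -0.8, -2.0]
gripper_width: 0.458
time_s: 7.65
tool_pos: [0.565, 0.2104, 0.2686]
eef_rot: [0.0, 0.142, 0.99, 0.0]
wrist_force: [0.4, -0.3, -2.4]
gripper_width: 0.462
```

View pics/w2.png

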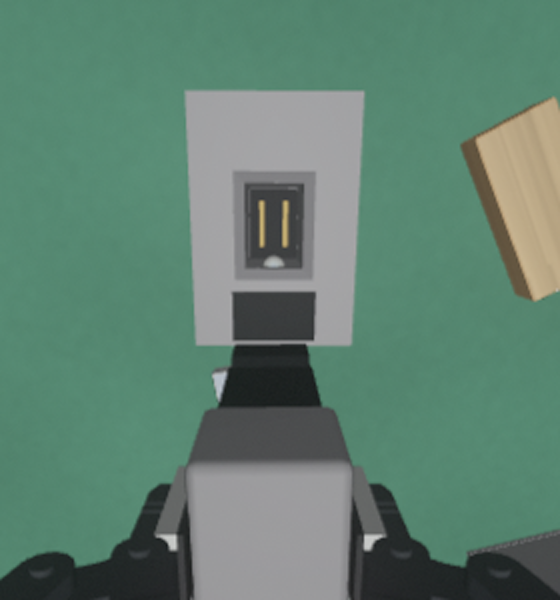

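The crop shows the charger square to the tool, with top corners about (185,91) (364,91) (352,345) (196,345). The flare is (234,171)–(312,279), and the battery stem hangs straight with its foot edge at row 346, columns 235..308.

Run:
```python
from h import *
from cell import observe
from scipy.spatial.transform import Rotation as R
f,K,E=load("w2.npz");s=observe();w,a,b,c=s["eef_rot"];M=R.from_quat([a,b,c,w]);p=np.array(s["tool_pos"]);print(p)
q=lambda pts,z:(M.inv().apply(np.array([onz(K,E,(120+(u+.5)/2-.5,(v+.5)/2-.5),z) for u,v in pts])-p)*1000)
for n,pts in (("top",[(185,91),(364,91),(352,345),(196,345)]),("flare",[(233.5,171),(314.5,171),(312.5,279),(235,279)])):
    P=q(pts,.09);print(n,P.round(1).tolist(),"mean",P.mean(0).round(1))
    print(" yaw deg",[np.degrees(np.arctan2(v[1],v[0])).round(2) for v in (P[0]-P[3],P[1]-P[2])],[np.degrees(np.arctan2(-v[0],v[1])).round(2) for v in (P[1]-P[0],P[2]-P[3])])
print("foot edge",q([(235,346),(308,346)],p[2]-.096).round(1))
print("bevel top",q([(229,368),(312,368)],p[2]-.090).round(1))
print("cap top",q([(189,461),(350,461)],p[2]+.032).round(1))
```

```text
[0.56501102 0.21048899 0.26857376]
top [[139.1, -45.3, 178.5], [139.1, 50.4, 178.5], [-0.6, 50.7, 178.6], [-0.6, -45.5, 178.6]] mean [ 69.3   2.6 178.6]
 yaw deg [np.float64(0.12), np.float64(-0.12)] [np.float64(0.02), np.float64(0.04)]
flare [[99.3, -20.2, 178.5], [99.3, 25.0, 178.6], [39.7, 25.4, 178.6], [39.7, -20.6, 178.6]] mean [ 69.5   2.4 178.6]
 yaw deg [np.float64(0.41), np.float64(-0.34)] [np.float64(0.03), np.float64(0.04)]
foot edge [[ 19.8 -16.   96. ]
 [ 19.8  17.5  96. ]]
bevel top [[ 11.1 -18.5  90. ]
 [ 11.1  19.1  90. ]]
cap top [[ 25.4 -18.5 -32. ]
 [ 25.3  18.3 -32. ]]
```

```bash
python3 -m handwheel '0 0 0 10 1 0 0; 0 0 0 28 1 0 0; 0 0 0 48 2 0 0; 0 0 0 64 2 0 0; 0 0 0 70 2 0 0'
python3 -m handwheel '0 0 0 0 0 10 0; 0 0 0 0 0 25 0; 0 0 0 0 0 42 0; 0 0 0 0 0 56 0; 0 0 0 0 0 66 0'
python3 -m handwheel '0 0 0 0 0 2 0; 0 0 0 0 0 4 0; 0 0 0 0 0 4 0; 0 0 0 0 0 4 0; 0 0 0 0 0 4 0'
python3 - <<'E'
from cell import *
import numpy as np,cv2
d=snapshot("wrist");np.savez("w3.npz",**d);e=snapshot("scene")
f=cv2.resize(d["frame"][60:280,150:360],(420,440),interpolation=2);g=cv2.resize(e["frame"][70:180,260:350],(360,440),interpolation=2)
cv2.imwrite("pics/w3.png",np.hstack([f,g])[:,:,::-1])
E
```

```text
time_s: 8.2
tool_pos: [0.4968, 0.2332, 0.2685]
eef_rot: [-0.0, 0.141, 0.99, 0.0]
wrist_force: [0.1, -0.1, -1.8]
gripper_width: 0.458
time_s: 8.7
tool_pos: [0.4978, 0.232, 0.1995]
eef_rot: [-0.001, 0.142, 0.99, -0.001]
wrist_force: [-0.3, 0.4, -2.2]
gripper_width: 0.457
time_s: 9.2
tool_pos: [0.4988, 0.2328, 0.1991]
eef_rot: [0.001, 0.141, 0.99, 0.0]
wrist_force: [-0.6, 0.2, -1.4]
gripper_width: 0.459
```

View pics/w3.png

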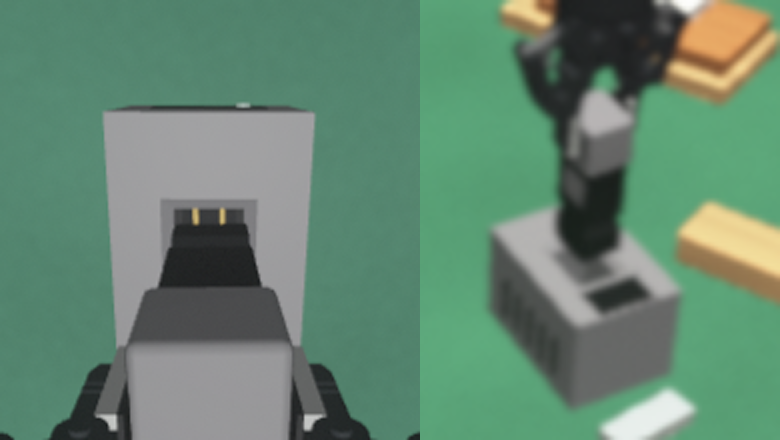

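The view shows the pocket at columns 174..244, the flare at 160..257 with its far edge at row 199, and the stem at 173..249 with its edge at row 225. The stem therefore sits about 1 mm to the right (+y tool).

Run:
```python
from h import *
from cell import observe
from scipy.spatial.transform import Rotation as R
f,K,E=load("w3.npz");s=observe();w,a,b,c=s["eef_rot"];M=R.from_quat([a,b,c,w]);p=np.array(s["tool_pos"])
q=lambda pts,z:(M.inv().apply(np.array([onz(K,E,(150+(u+.5)/2-.5,60+(v+.5)/2-.5),z) for u,v in pts])-p)*1000).round(1).tolist()
print("flare",q([(160,199),(257,199)],.09),"top far",q([(104,112),(315,112)],.09));print("stem",q([(173,225),(249,225)],p[2]-.09))
```

```text
flare [[29.6, -23.5, 108.8], [29.6, 22.7, 108.9]] top far [[69.5, -47.6, 108.8], [69.4, 47.8, 108.8]]
stem [[21.7, -16.3, 90.0], [21.6, 17.7, 90.0]]
```

```bash
python3 -m handwheel '0 0 0 0.6 -0.8 2 0; 0 0 0 0.6 -0.8 5 0; 0 0 0 0.6 -0.8 8 0; 0 0 0 0.6 -0.8 11 0; 0 0 0 0.6 -0.8 13 0'
python3 -m handwheel '0 0 0 0 0 2 0; 0 0 0 0 0 4 0; 0 0 0 0 0 6 0; 0 0 0 0 0 8 0; 0 0 0 0 0 9 0'
```

```text
time_s: 9.8
tool_pos: [0.4974, 0.232, 0.1847]
eef_rot: [-0.0, 0.141, 0.99, -0.0]
wrist_force: [0.4, -0.3, -2.1]
gripper_width: 0.458
time_s: 10.3
tool_pos: [0.4975, 0.232, 0.176]
eef_rot: [-0.0, 0.141, 0.99, -0.0]
wrist_force: [0.4, -0.2, -1.3]
gripper_width: 0.46
```

Now in the straight part of the pocket with no contact force. I'll keep going slowly.

```bash
python3 -m handwheel '0 0 0 0 0 1.5 0; 0 0 0 0 0 3 0; 0 0 0 0 0 4.5 0; 0 0 0 0 0 6 0; 0 0 0 0 0 7 0'
python3 -m handwheel '0 0 0 0 0 1 0; 0 0 0 0 0 2 0; 0 0 0 0 0 3 0; 0 0 0 0 0 4 0; 0 0 0 0 0 4 0'
```

```text
time_s: 10.8
tool_pos: [0.4976, 0.232, 0.1691]
eef_rot: [-0.0, 0.141, 0.99, -0.0]
wrist_force: [0.0, 0.2, -1.4]
gripper_width: 0.457
time_s: 11.3
tool_pos: [0.4975, 0.232, 0.1651]
eef_rot: [-0.0, 0.141, 0.99, -0.0]
wrist_force: [-0.3, -0.4, -0.6]
gripper_width: 0.454
```

```bash
for i in 1 2; do python3 -m handwheel '0 0 0 0 0 1 0; 0 0 0 0 0 2 0; 0 0 0 0 0 3 0; 0 0 0 0 0 4 0; 0 0 0 0 0 4 0'; done
```

```text
time_s: 11.8
tool_pos: [0.4975, 0.232, 0.1611]
eef_rot: [-0.0, 0.141, 0.99, -0.0]
wrist_force: [0.8, 0.2, -2.5]
gripper_width: 0.456
time_s: 12.3
tool_pos: [0.4978, 0.2324, 0.1582]
eef_rot: [0.0, 0.141, 0.99, 0.0]
wrist_force: [-4.0, 0.1, 4.5]
gripper_width: 0.461
```

The ball contact has begun at TCP z of about 0.160, so the stop should come at about 0.121.

```bash
for i in 1 2; do python3 -m handwheel '0 0 0 0 0 0.5 0; 0 0 0 0 0 1 0; 0 0 0 0 0 1.5 0; 0 0 0 0 0 2 0; 0 0 0 0 0 2 0' | grep -E 'pos|force|width'; done
```

```text
tool_pos: [0.4979, 0.2325, 0.1565]
wrist_force: [-3.6, 0.2, 6.9]
gripper_width: 0.454
tool_pos: [0.4979, 0.2326, 0.1544]
wrist_force: [-2.8, 0.6, 5.9]
gripper_width: 0.457
```

Past the ball's crest, with a steady slide of about 6 N.

```bash
for i in 1 2 3; do python3 -m handwheel '0 0 0 0 0 1 0; 0 0 0 0 0 2 0; 0 0 0 0 0 3 0; 0 0 0 0 0 4 0; 0 0 0 0 0 4 0' | grep -E 'pos|force|width|rot'; done
```

```text
tool_pos: [0.4979, 0.2325, 0.1499]
eef_rot: [0.0, 0.141, 0.99, 0.001]
wrist_force: [-1.2, 0.6, 3.8]
gripper_width: 0.456
tool_pos: [0.4978, 0.2322, 0.1455]
eef_rot: [0.0, 0.141, 0.99, 0.0]
wrist_force: [-1.8, 1.6, 3.1]
gripper_width: 0.46
tool_pos: [0.4977, 0.2321, 0.1412]
eef_rot: [0.0, 0.141, 0.99, 0.0]
wrist_force: [-1.1, 2.2, 1.6]
gripper_width: 0.46
```

```bash
for i in 1 2 3; do python3 -m handwheel '0 0 0 0 0 1 0; 0 0 0 0 0 2 0; 0 0 0 0 0 3 0; 0 0 0 0 0 4 0; 0 0 0 0 0 4 0' | grep -E 'pos|force|width|rot'; done
```

```text
tool_pos: [0.4976, 0.232, 0.1371]
eef_rot: [0.0, 0.141, 0.99, 0.0]
wrist_force: [-0.8, 1.1, 1.9]
gripper_width: 0.46
tool_pos: [0.4976, 0.2319, 0.1329]
eef_rot: [-0.0, 0.141, 0.99, -0.0]
wrist_force: [-0.5, 1.3, 0.3]
gripper_width: 0.458
tool_pos: [0.4974, 0.2318, 0.1284]
eef_rot: [-0.0, 0.141, 0.99, -0.0]
wrist_force: [1.3, 0.4, -5.2]
gripper_width: 0.459
```

The ball is starting to draw it in (force -5 N). Small steps from here to the stop.

```bash
for i in 1 2 3; do python3 -m handwheel '0 0 0 0 0 0.5 0; 0 0 0 0 0 1 0; 0 0 0 0 0 1.5 0; 0 0 0 0 0 2 0; 0 0 0 0 0 2 0' | grep -E 'pos|force|width'; done
```

```text
tool_pos: [0.4975, 0.2319, 0.127]
wrist_force: [0.5, -1.0, -3.6]
gripper_width: 0.458
tool_pos: [0.4977, 0.232, 0.1253]
wrist_force: [0.9, -1.2, -1.5]
gripper_width: 0.462
tool_pos: [0.4981, 0.2321, 0.1252]
wrist_force: [-4.7, -2.7, 12.0]
gripper_width: 0.461
```

Solid resistance at z=0.1252. I'll press slightly more to confirm it's the stop.

```bash
python3 -m handwheel '0 0 0 0 0 0.3 0; 0 0 0 0 0 0.6 0; 0 0 0 0 0 0.9 0; 0 0 0 0 0 0.9 0; 0 0 0 0 0 0.9 0' | grep -E 'pos|force|width'
python3 - <<'E'
from cell import *
import numpy as np,cv2
s=observe();print(s["wrist_force"],s["wrist_torque"])
d=snapshot("wrist");e=snapshot("scene")
f=cv2.resize(d["frame"][60:280,150:360],(420,440),interpolation=2);g=cv2.resize(e["frame"][90:180,265:338],(356,440),interpolation=2)
cv2.imwrite("pics/w4.png",np.hstack([f,g])[:,:,::-1])
E
```

```text
tool_pos: [0.4983, 0.2321, 0.1251]
wrist_force: [-6.6, -3.2, 18.6]
gripper_width: 0.46
[-6.60515277 -3.23028383 18.55163023] [-1.00306365  1.80331742 -0.05679092]
```

View pics/w4.png

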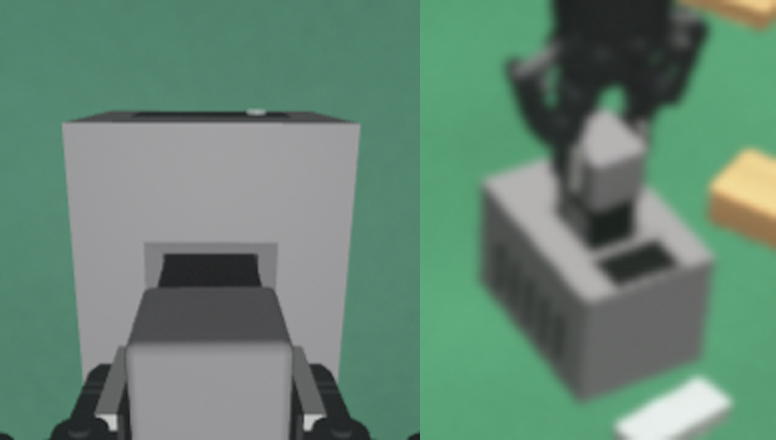

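The view shows the stem deep in the pocket, upright, with the cap about 27 mm above the charger top. It's a hard stop: 0.1 mm of movement for +6 N. I'll unload, then tug slightly to check the catch.

```bash
python3 -m handwheel '0 0 0 0 0 -1 0; 0 0 0 0 0 -2 0; 0 0 0 0 0 -3 0; 0 0 0 0 0 -3 0; 0 0 0 0 0 -3 0' | grep -E 'pos|force|width'
python3 -m handwheel '0 0 0 0 0 -0.4 0; 0 0 0 0 0 -0.8 0; 0 0 0 0 0 -1 0; 0 0 0 0 0 -1 0; 0 0 0 0 0 -1 0' | grep -E 'pos|force|width'
```

```text
tool_pos: [0.4976, 0.232, 0.1252]
wrist_force: [0.6, -0.4, -0.9]
gripper_width: 0.461
tool_pos: [0.4975, 0.232, 0.1263]
wrist_force: [0.4, 0.9, -2.8]
gripper_width: 0.457
```

A restoring downward force that grows with height (-0.9, -2.8, earlier -3.6 and -5.2 N) means the ball is in the groove. I'll re-seat it gently, release and back off.

```bash
python3 -m handwheel '0 0 0 0 0 0.6 0; 0 0 0 0 0 1.2 0; 0 0 0 0 0 1.8 0; 0 0 0 0 0 2.5 0; 0 0 0 0 0 2.5 0' | grep -E 'pos|force|width'
python3 -m handwheel '0 0 0 0 0 -0.5 0; 0 0 0 0 0 -1 0; 0 0 0 0 0 -1.3 0; 0 0 0 0 0 -1.3 0.5; 0 0 0 0 0 -1.3 0.6' | grep -E 'pos|force|width'
python3 -m handwheel '0 0 0 0 0 0 0.7; 0 0 0 0 0 0 0.85; 0 0 0 0 0 0 1; 0 0 0 0 0 0 1; 0 0 0 0 0 0 1' | grep -E 'pos|force|width'
python3 -m handwheel '0 0 0 0 0 -5 1; 0 0 0 0 0 -15 1; 0 0 0 0 0 -30 1; 0 0 0 0 0 -48 1; 0 0 0 0 0 -65 1' | grep -E 'pos|force|width'
python3 -m handwheel '0 0 0 0 0 -20 1; 0 0 0 0 0 -38 1; 0 0 0 0 0 -50 1; 0 0 0 0 0 -50 1; 0 0 0 0 0 -50 1' | grep -E 'time|pos|force|width'
python3 - <<'E'
from cell import *
import numpy as np,cv2
d=snapshot("wrist");e=snapshot("scene");t=snapshot("top");np.savez("w5.npz",**d)
f=cv2.resize(d["frame"][60:280,150:360],(420,440),interpolation=2);g=cv2.resize(e["frame"][90:180,265:338],(356,440),interpolation=2)
cv2.imwrite("pics/w5.png",np.hstack([f,g])[:,:,::-1])
E
```

```text
tool_pos: [0.4979, 0.232, 0.1252]
wrist_force: [-3.4, -1.9, 8.8]
gripper_width: 0.459
tool_pos: [0.4976, 0.232, 0.125]
wrist_force: [-0.8, -0.1, -1.1]
gripper_width: 0.602
tool_pos: [0.4976, 0.2321, 0.1252]
wrist_force: [0.2, 0.3, -0.4]
gripper_width: 0.999
tool_pos: [0.498, 0.2322, 0.1926]
wrist_force: [-0.1, 0.5, 0.4]
gripper_width: 1.0
time_s: 21.9
tool_pos: [0.4977, 0.232, 0.2403]
wrist_force: [-0.7, -0.8, -0.4]
gripper_width: 0.998
```

View pics/w5.png

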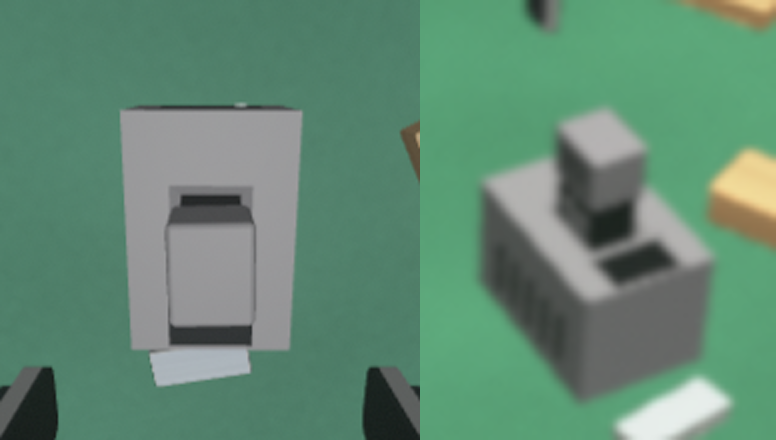

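Released: the battery stands upright in the pocket, with its cap clear of the gripper and parallel to the charger. Handing in.

```bash
python3 -c "
from cell import *
print(finish_job())"
```

```text
the job is handed in; nothing more can be done
None
```

The battery is on charge. I lifted it by its cap, lowered it stem first into the pocket, pressed it past the ball to the stop, let go and backed off clear. The job was handed in at about 22 s; `finish_job()` gives no verdict.

- **Ball:** the resistance peaked at about 7 N, then turned into a pull-in of up to 5 N about 3 mm before the stop.
- **Stop:** an extra push up to 18.6 N, the highest I applied, moved it only 0.1 mm, so I took this as the rigid stop. That puts the foot about 29 mm above the charger's underside and the cap about 27 mm above its top, both within the stated ranges.
- **Catch:** a 1 mm upward tug met a light downward restoring force (-2.8 N against about -1.8 N for the weight alone). I then pressed it home again at about 9 N.
- **After letting go:** the last wrist and scene pictures show it upright and square in the pocket, with the gripper touching nothing. I did not view the other objects again at the end, but no move came near them.

**Disagreement:** ball resistance first showed clearly at about 33–36 mm above the stop I felt, not the stated 39 mm. I put this down to the play in the pocket and the noise in the force reading. The catch joint itself could not be read.

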